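# Load a finned control module into a spring-jaw test cradle

## Task

Load the finned metal control module into the grey test cradle for its test: hook the ear with the brass contacts under the lip of the orange sprung jaw, push it back against the springs, swing the plain end down behind the black front lip, then ease it forward until that ear is under the front lip and the module lies flat and held at both ends. Work by feel and gently: do not force the module or let the springs bang it home, and leave the yellow-lidded tin and the screwdriver where they are.

Things in the scene. Friction and masses are not known exactly. Their poses are not given: they have to be found in the camera images.
- cradle: Test cradle, fixed: grey base plate 260 x 96 mm with an aluminium nest on it. Origin at bench height; z up, +x along it from the black front lip to the orange sprung jaw, y = 0 its centre line. The nest (bed, lip, jaw) is clamped in slots and stands up to 12 mm to either side (along x) of the middle setting used in these notes; this is not reported: see or feel it.
- bed_mid (a point): Point on the cradle's base frame (same axes) at the height of the nest's flat bed, 30 mm above the bench, below the middle of a seated module in the middle setting (cradle x = 41 mm). The bed runs from x = -7 to 116 mm; from 5 to 70 it is only 36 mm wide, with 9 mm of free depth on both sides for fingertips. The module is 96 mm long and the bed's y = 0 is its centre line.
- lip_mid (a point): Front lip (black, does not move), middle setting: inner edge of its top, cradle x = 0, 39.5 mm above the bench. The lip is 4 mm thick and reaches back 7 mm from this edge to a stop face at x = -7; its underside is 5.5 mm above the bed. Between its cheeks the pocket is 46 mm wide. A seated module's plain ear touches the stop face, under the lip.
- jaw_mid (a point): Sprung jaw (orange) at rest, middle setting: foot of its contact wall on the bed, cradle x = 87 mm. Its lip reaches 9 mm from the wall to x = 78, underside 9.5 mm above the bed, top 13.5 mm. Pocket 46 mm wide. It slides back (+x) 14 mm to a hard stop: moves off at 2 N, then 1 N per mm, 16 N at the end. Black spring housing behind it: x = 118 to 136 mm, up to 47.5 mm high.
- module_center (a point): Centre of the control module, 16 mm above its underside. 0.2 kg rigid aluminium: body 66 x 46 x 32 mm (x, y, z), finned on top, flat sides 28 mm high to grip across the 46 mm width; at each end an ear 15 mm long, 40 mm wide, 4 mm thick, level with the underside: 96 mm long overall. +x points to the end with the brass contacts, z up. It lies on the bench on its underside.
- contact_end (a point): Middle of the lower edge of the contact ear (four brass contacts): 48 mm along the module's +x from its centre, 16 mm below it; same axes. To let the plain ear down behind the front lip the jaw must be pushed back 9 mm at least (about 11 N; 13 N is good). Eased forward the module stops at the stop face with the jaw still 2 mm back (about 4 N).
- tin: Low round tin, white with a yellow lid, 57 mm across and 21 mm high, standing on the bench; a bystander. Origin under its middle.
- driver: Screwdriver with a red handle, 16 x 150 x 16 mm, lying on the bench; a bystander. Origin under its middle.
- module: The whole module; origin at the centre of its underside, axes as for its centre.
There are look-alikes about, which are no part of the job. Leave any blue or red look-alike of the module alone.

How it is judged:
By the outcome, as a careful person would: the job done as asked, in the order asked, and still so for the second after the job is handed in, with the robot touching nothing.
It also fails if it takes over 64 s, if anything falls off the work surface, if the arm or the gripper's body presses on something with over 40 N, if the wrist force passes 120 N, or if a joint passes its speed limit or range.

## Robot

A 6-joint arm with a two-finger parallel gripper is mounted at the origin on a cart in front of the work surface, level with it; the furniture and walls round the work are solid. World frame = base frame: x ahead of the robot, y to its left, z up, the work surface at z = 0. Lengths are in mm, angles in rad, forces in N, time in s.
With the tool pointing down it reaches from about 325 to 750 mm from the base axis. Payload 7.6 kg.
Tool frame: the origin (TCP) lies at the very end of the fingers, on their centre line; the grasp point (between the pads) lies 19 mm behind it; x points along the fingers, z is the direction in which the jaws open and shut, and the axes are right-handed (so a half turn about x gives the same grasp; the last joint's range is limited). The gripper opens to 85 mm and grips with 20 to 120 N. Pads are 22 mm wide; open, the fingers measure 114 mm over their backs; the gripper's body (76 mm by 85 mm) begins 54 mm behind the grasp point. The pads swing forward as they close: fully open they stand 13 mm farther back than shut.
Start: joints at [-0.07, 0.052, 1.401, -0, 1.689, -0.07], TCP at [525.02, 0.022, 231.323] pointing down, gripper open.
Joint ranges: [-2.9, 2.9], [-0.91, 2.17], [0.12, 2.37], [-1.06, 4.2], [0.26, 2.73], [-2.93, 2.93]. Speed limits (rad/s): [2.57, 2.57, 3.01, 3.14, 3.14, 3.14].

## Interface

Orientations are given as a unit quaternion [w, x, y, z].
In Python, from bench import manip gives the robot as it stands. The module is installed in compiled form; this text tells all that it offers.
- The arm moves only by the tool move_arm, never from a script. Its argument "increments" is a list that holds one entry, the list of rows, each a list of 7 numbers: the turn, a rotation vector about the tool's x, y, z in units of 5 degrees (1.0 is 5 degrees), then the shift along the tool's x, y, z in units of 30 mm (1.0 is 30 mm), then the opening, from 0 (shut) to 1 (fully open). In form: [[[wx, wy, wz, x, y, z, gripper], ...]]. A call has 1 to 20 rows; each row is the pose to reach, as a shift and turn from the pose commanded when the call began, along the tool's axes at that moment; what a row does not reach only later rows make up. A row lasts 1/10 s, in which the tool goes at most 50 mm and 8.59 degrees, less where a joint would pass 70% of its speed; a pose out of reach is approached as far as the arm can. A call with a gripper value outside its range is refused whole. The fingers move at their own pace and stop on an object; "force" is the grip in N (left out, the last holds). Time passes only in rows, so rows that repeat a pose let the fingers close. It gives the time, the measured TCP pose, the force and the opening at its end, in the units of the state.
- manip.get_obs(): the state, without advancing time (a new reading comes with each control period).
- manip.get_image(name): name is "scene" or "side" or "wrist"; returns a dict with "frame" (420x560x3 uint8, red, green, blue), "fx", "fy", "cx", "cy" (pixels), "R" (3x3) and "t" (3): a world point X has camera coordinates R X + t. Camera axes: x right, y down, z forward; pixel columns grow to the right and rows downward; lengths in mm; the calibration is good to about 2 mm. The wrist camera is an equidistant fisheye: a pixel r from the principal point sees the ray r / f radians off the axis. A picture is of the moment at which its call begins. There is no depth.
- manip.sign_off(): hands the job in, once; it reports no verdict.
The state is a dict: "time": time; "q": joint angles; "qvel": joint speeds; "effort": joint torques, N m; "tcp_pos": TCP position; "orientation": TCP orientation; "contact_force": force on the tool from outside, world axes, zero at the start; "wrist_torque": the same for the moment, N m; "opening": opening from 0.0 (shut) to 1.0 (fully open).
Only numpy, scipy, OpenCV 4.12 (cv2) and the standard library are available. Lean on these libraries where they do the work, as an engineer would, in place of code of your own. Each camera call takes 0.05 s, during which the arm holds its last target.

## Working session

There is one attempt and no reset: what is moved stays moved. The work goes in short steps, Python scripts to look and compute and a tool call to move; the robot and the scene stay as the last step left them, time stands still between calls to the robot, and variables do not carry over. Pictures are saved under pics/ and viewed, and the job is handed in when it is done.

Besides the shell and the picture viewer there is one more tool, called after "Call:" by a JSON object that holds its "api" and its "payload", one argument or row to a line. move_arm: Moves the arm, as the interface text tells. Its arguments: {"type":"object","properties":{"increments":{"type":"array","items":{"type":"array","items":{"type":"array","items":{"type":"number"}}}},"force":{"type":"number"}},"required":["increments"]}

```bash
mkdir -p pics; cat > h.py <<'E'
import numpy as np, cv2
from bench import manip
def snap(name,fn,crop=None,scale=1):
    d=manip.get_image(name); f=d["frame"][:,:,::-1].copy()
    np.savez(f"pics/{fn}.npz",**{k:np.array(v) for k,v in d.items()})
    cv2.imwrite(f"pics/{fn}_full.png",f)
    if crop: 
        x0,y0,x1,y1=crop; f=f[y0:y1,x0:x1]
    if scale!=1: f=cv2.resize(f,None,fx=scale,fy=scale,interpolation=cv2.INTER_CUBIC)
    cv2.imwrite(f"pics/{fn}.png",f)
    return d
def crop(fn,out,c,scale):
    f=cv2.imread(f"pics/{fn}_full.png"); x0,y0,x1,y1=c
    cv2.imwrite(f"pics/{out}.png",cv2.resize(f[y0:y1,x0:x1],None,fx=scale,fy=scale,interpolation=cv2.INTER_CUBIC))
def ray(fn,u,v):
    d=np.load(f"pics/{fn}.npz"); R,t=d["R"],d["t"]
    a=(u-d["cx"])/d["fx"]; b=(v-d["cy"])/d["fy"]
    if fn.startswith("w"):
        r=np.hypot(a,b); s=np.sin(r)/r if r>1e-9 else 1
        c=np.array([a*s,b*s,np.cos(r)])
    else: c=np.array([a,b,1.])
    return -R.T@t, R.T@c
def atz(fn,u,v,z):
    o,d=ray(fn,u,v); return o+d*(z-o[2])/d[2]
def tri(*obs):
    A=np.zeros((3,3));B=np.zeros(3)
    for fn,u,v in obs:
        o,d=ray(fn,u,v); d=d/np.linalg.norm(d); P=np.eye(3)-np.outer(d,d); A+=P;B+=P@o
    return np.linalg.solve(A,B)
def proj(fn,X):
    d=np.load(f"pics/{fn}.npz"); c=d["R"]@np.array(X,float)+d["t"]
    if fn.startswith("w"):
        th=np.arctan2(np.hypot(c[0],c[1]),c[2]); n=np.hypot(c[0],c[1]); a=c[0]/n*th;b=c[1]/n*th
    else: a,b=c[0]/c[2],c[1]/c[2]
    return np.array([d["cx"]+d["fx"]*a,d["cy"]+d["fy"]*b])
E
python3 - <<'E'
from h import *
np.set_printoptions(precision=3,suppress=True)
print(manip.get_obs())
for n in ("scene","side","wrist"):
    d=snap(n,n+"0",scale=1.4); print(n,d["fx"],d["cx"],d["cy"],-d["R"].T@d["t"],d["R"][2])
E
```

```text
{'time': 0.0, 'q': array([-0.07 ,  0.053,  1.402, -0.   ,  1.689, -0.07 ]), 'qvel': array([ 0.001,  0.002, -0.001, -0.002, -0.001,  0.001]), 'effort': array([  0.001, -38.167, -36.018,   0.   ,   0.006,  -0.   ]), 'tcp_pos': array([524.69 ,   0.032, 230.452]), 'orientation': array([0.707, 0.   , 0.708, 0.   ]), 'contact_force': array([-0.609, -0.306,  0.327]), 'wrist_torque': array([-0.017, -0.03 ,  0.034]), 'opening': 1.002293383743909}
scene 530.7766775921149 279.43314185430086 218.13361973831968 [-457.896  679.831  627.388] [ 0.777 -0.437 -0.453]
side 454.96998241789316 280.48281750068287 210.4664847730098 [529.147 914.299 672.113] [-0.008 -0.789 -0.614]
wrist 325.19226210127806 281.2195173087127 209.25971218433614 [526.426  75.362 371.984] [-0.001 -0.292 -0.957]
```

View pics/scene0.png

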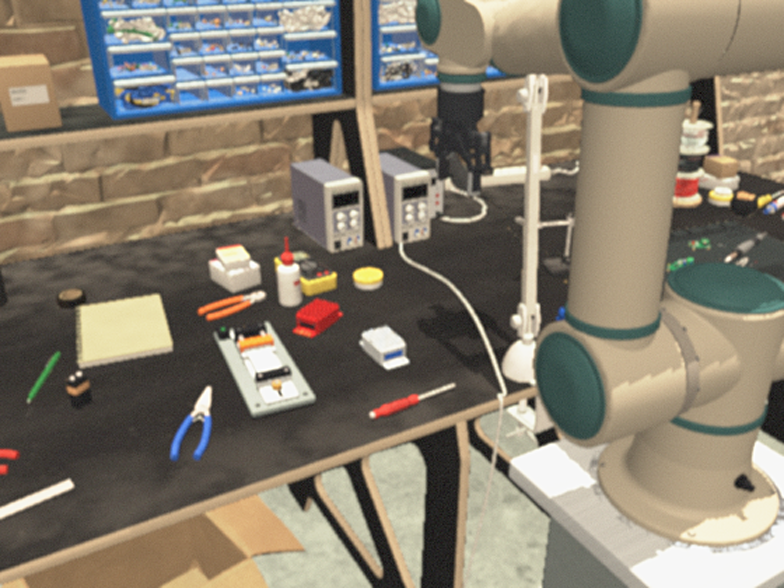

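View pics/side0.png

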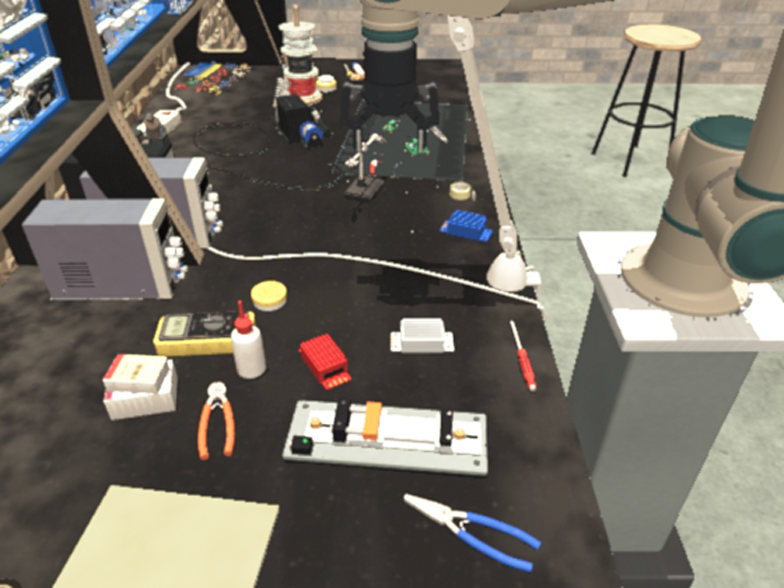

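View pics/wrist0.png

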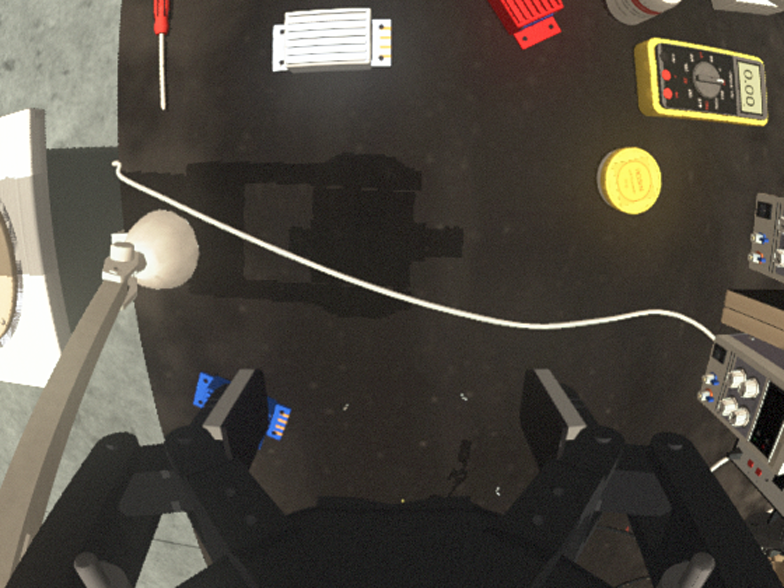

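Scene: the module is near (300,245) px in the side view, contacts facing world +x. The cradle is in front of it with the orange jaw at the +x end. Next I'll enlarge these.

```bash
python3 - <<'E'
from h import *
crop("side0","s0c",(195,215,355,345),5)
crop("scene0","c0c",(145,220,305,300),5)
crop("wrist0","w0c",(185,0,290,60),7)
E
```

```text
(no output)
```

View pics/s0c.png

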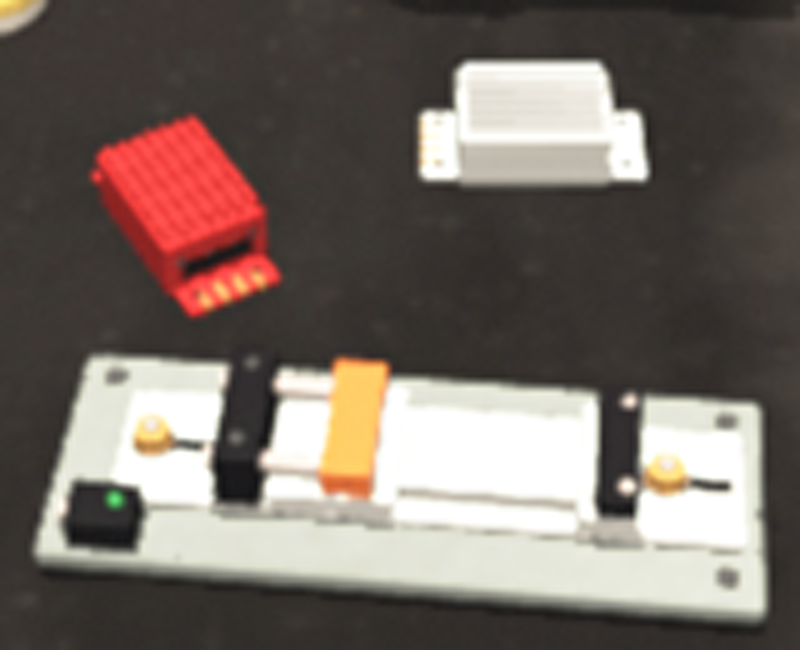

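View pics/c0c.png

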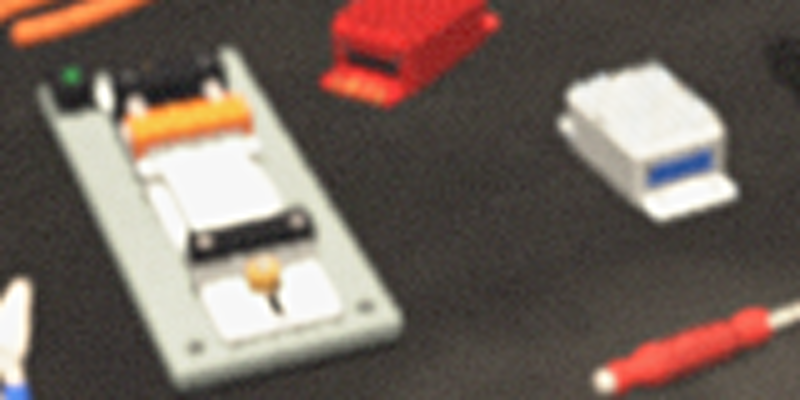

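View pics/w0c.png

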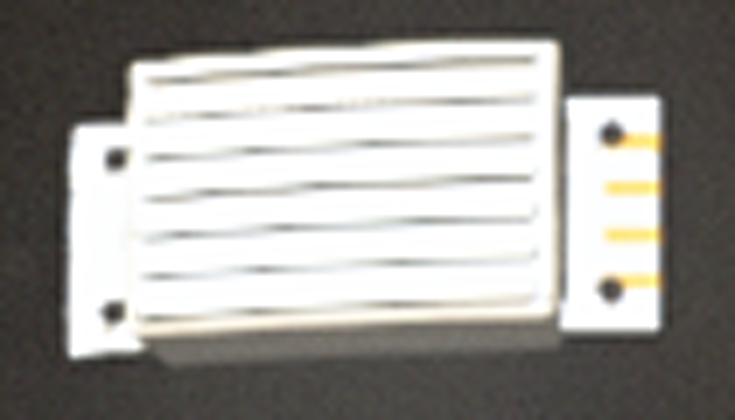

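```bash
python3 - <<'E'
from h import *
np.set_printoptions(precision=1,suppress=True)
S=lambda u,v:(195+u/5,215+v/5)
C=lambda u,v:(145+u/5,220+v/5)
W=lambda u,v:(185+u/7,v/7)
print("module wrist z4")
for p in [(659,330),(660,97),(69,357),(73,126)]: print(atz("wrist0",*W(*p),4))
print("side z4")
for p in [(420,180),(420,110),(648,181),(640,112)]: print(atz("side0",*S(*p),4 if p[1]<150 else 2))
print("body top wrist z32")
for p in [(556,42),(550,315),(135,65),(145,333)]: print(atz("wrist0",*W(*p),32))
print("cradle base corners side: far-left, far-right, near-left(bottom) near right")
for p,z in [((90,358),10),((762,403),10),((765,622),0),((38,570),0)]: print(atz("side0",*S(*p),z))
print("scene base corners")
for p,z in [((230,48),10),((402,325),10),((180,388),0)]: print(atz("scene0",*C(*p),z))
print("lip top side: TL,BL,TR,BR")
for p in [(604,385),(600,470),(640,390),(638,478)]: print(atz("side0",*S(*p),39.5))
print("jaw top side: TL,TR,BL,BR")
for p in [(335,362),(388,363),(323,472),(374,475)]: print(atz("side0",*S(*p),43.5))
E
```

```text
module wrist z4
[523.7 151.    4. ]
[523.9 191.2   4. ]
[428.1 150.7   4. ]
[428.1 191.4   4. ]
side z4
[524.5 194.9   2. ]
[524.4 151.5   4. ]
[426.3 195.3   2. ]
[426.6 152.6   4. ]
body top wrist z32
[508.7 191.7  32. ]
[508.  147.7  32. ]
[445.1 191.8  32. ]
[447.4 147.8  32. ]
cradle base corners side: far-left, far-right, near-left(bottom) near right
[653.4 305.2  10. ]
[394.  327.9  10. ]
[403.1 420.5   0. ]
[662.5 398.3   0. ]
scene base corners
[656.  304.2  10. ]
[392.3 330.5  10. ]
[409.6 421.2   0. ]
lip top side: TL,BL,TR,BR
[457.2 345.3  39.5]
[461.3 385.2  39.5]
[444.1 347.8  39.5]
[448.1 388.8  39.5]
jaw top side: TL,TR,BL,BR
[556.4 337.8  43.5]
[536.8 338.3  43.5]
[559.2 389.6  43.5]
[541.3 390.9  43.5]
```

Module centre is about (476, 171) at yaw 0, and the wrist and side views agree to about 1 mm. The cradle yaw is about -5°. I'll put the wrist camera over the cradle for better accuracy.

Call:
{"api": "move_arm", "payload": {
  "increments": [
    [[0,0,0,0.2,1.4,0,1],[0,0,0,0.4,2.8,0,1],[0,0,0,0.7,4.2,0,1],[0,0,0,1.0,5.6,0,1],[0,0,0,1.3,7.0,0,1],[0,0,0,1.6,8.4,0,1],[0,0,0,2.0,9.3,0,1],[0,0,0,2.3,9.7,0,1],[0,0,0,2.3,9.7,0,1],[0,0,0,2.3,9.7,0,1]]
  ]
}}

```text
time: 1.15
tcp_pos: [525.2, 289.9, 162.3]
orientation: [0.707, -0.0, 0.707, -0.001]
contact_force: [0.4, 0.3, -0.1]
opening: 0.999
```

```bash
python3 - <<'E'
from h import *
snap("wrist","w1",scale=1.4); print(manip.get_obs()['tcp_pos'],manip.get_obs()['time'])
E
```

```text
[525.52868579 289.75944122 162.94382364] 1.2
```

View pics/w1.png

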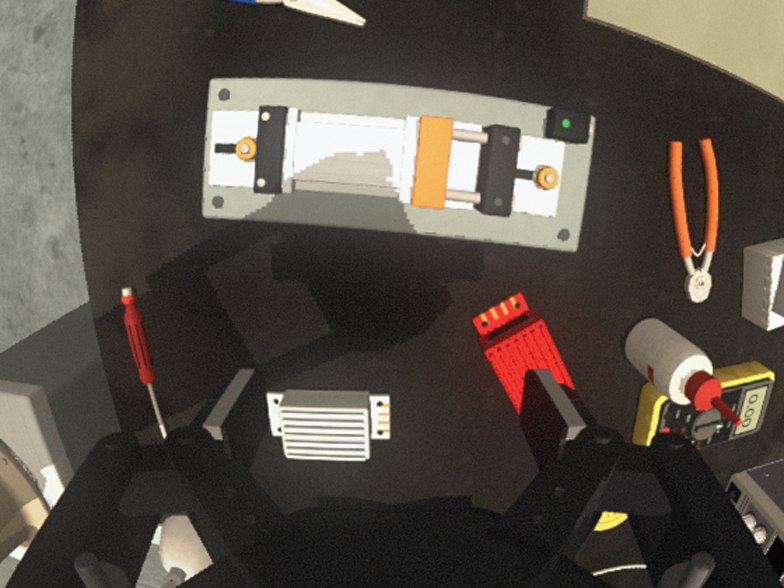

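```bash
python3 - <<'E'
from h import *
crop("w1","w1a",(140,50,290,165),5.3)
crop("w1","w1b",(280,50,430,185),5.3)
E
```

```text
(no output)
```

View pics/w1a.png

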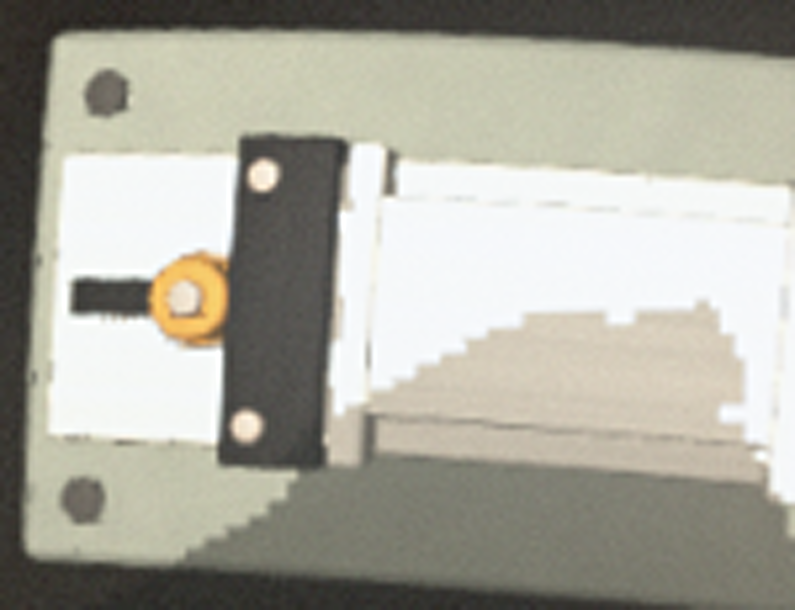

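View pics/w1b.png

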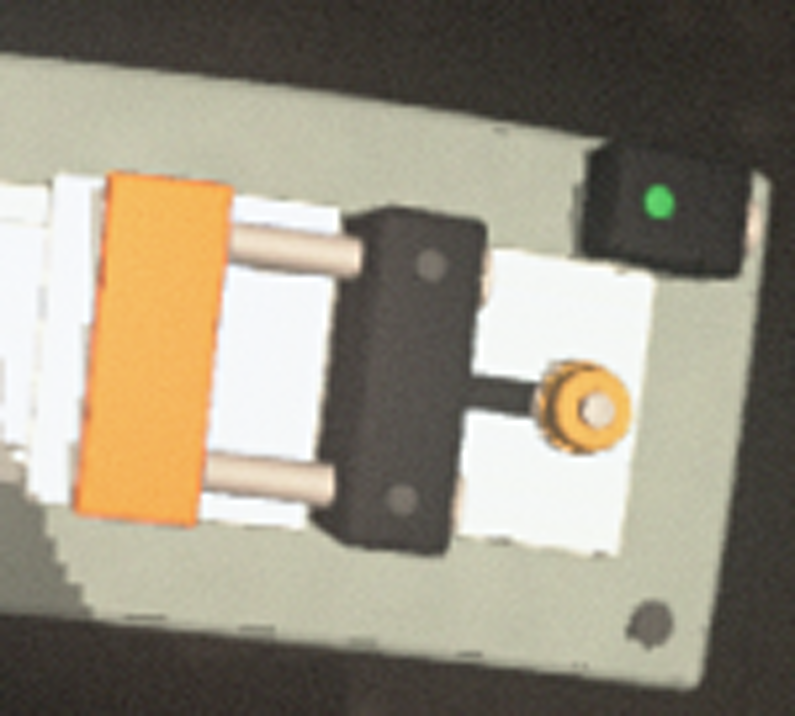

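```bash
python3 - <<'E'
from h import *
np.set_printoptions(precision=1,suppress=True)
A=lambda u,v:(140+u/5.3,50+v/5.3)
B=lambda u,v:(280+u/5.3,50+v/5.3)
def pr(l,z,f,*ps):
    print(l); P=[atz("w1",*f(*p),z) for p in ps]
    for q in P: print("  ",q)
    d=P[0]-P[1]; print("   ydir yaw",np.degrees(np.arctan2(-d[0],d[1])),"mid",(P[0]+P[1])/2, "len",np.hypot(*d[:2]))
pr("lip inner z35.5",35.5,A,(345,138),(324,466))
pr("lip outer z39.5",39.5,A,(240,136),(219,464))
pr("jaw inner 41",41,B,(107,172),(76,512))
pr("jaw inner 43.5",43.5,B,(107,172),(76,512))
pr("jaw outer 43.5",43.5,B,(233,184),(196,525))
pr("housing outer",47.5,B,(487,222),(447,552))
for z in (5,10):
    pr("base left",z,A,(52,35),(25,557))
    pr("base right",z,B,(770,178),(700,688))
M=lambda u,v:(u/1.4,v/1.4)
print([atz("w1",*M(*p),4) for p in [(389,397),(390,439),(269,393),(282,433)]])
print([atz("w1",*M(*p),32) for p in [(368,403),(370,458),(281,402),(285,460)]])
E
```

```text
lip inner z35.5
   [464.3 397.9  35.5]
   [459.8 345.9  35.5]
   ydir yaw -4.969180547583172 mid [462.1 371.9  35.5] len 52.19724001205003
lip outer z39.5
   [448.4 398.9  39.5]
   [443.6 347.2  39.5]
   ydir yaw -5.340631006604191 mid [446.  373.   39.5] len 51.967018869390664
jaw inner 41
   [541.9 390.1  41. ]
   [537.4 338.   41. ]
   ydir yaw -4.888853538702057 mid [539.6 364.   41. ] len 52.26608858760617
jaw inner 43.5
   [541.7 389.8  43.5]
   [537.3 338.2  43.5]
   ydir yaw -4.8888535387020475 mid [539.5 364.   43.5] len 51.76868278086211
jaw outer 43.5
   [560.5 388.4  43.5]
   [555.6 336.4  43.5]
   ydir yaw -5.457495326433082 mid [558.  362.4  43.5] len 52.26018198154425
housing outer
   [598.7 384.2  47.5]
   [593.9 333.6  47.5]
   ydir yaw -5.334058211942522 mid [596.3 358.9  47.5] len 50.90832763898146
base left
   [402.2 425.6   5. ]
   [393.3 329.5   5. ]
   ydir yaw -5.279929418045004 mid [397.7 377.6   5. ] len 96.46914180715365
base right
   [665.2 400.2   5. ]
   [656.3 304.5   5. ]
   ydir yaw -5.295005670657702 mid [660.8 352.3   5. ] len 96.12633998885642
base left
   [404.3 424.6  10. ]
   [395.5 330.1  10. ]
   ydir yaw -5.279929418044969 mid [399.9 377.4  10. ] len 94.85428954541597
base right
   [662.9 399.6  10. ]
   [654.2 305.5  10. ]
   ydir yaw -5.295005670657681 mid [658.5 352.5  10. ] len 94.51722608325244
[array([523.2, 191.7,   4. ]), array([523.8, 152.6,   4. ]), array([430.4, 193. ,   4. ]), array([436.7, 155.8,   4. ])]
[array([509., 203.,  32.]), array([509.2, 154.7,  32. ]), array([447.4, 202.2,  32. ]), array([444.3, 150. ,  32. ])]
```

Results: cradle yaw is about -5.3°. The lip's inner edge is at (462, 372) and the jaw lip's edge is 77.9 mm beyond it, against 78 expected. Module centre is (476, 171). Next I'll rotate and go above the module.

Call:
{"api": "move_arm", "payload": {
  "increments": [
    [[1.6,0,0,0.3,-0.4,-0.15,1],[3.2,0,0,0.6,-0.8,-0.3,1],[4.8,0,0,0.9,-1.2,-0.5,1],[6.4,0,0,1.2,-1.6,-0.7,1],[8.0,0,0,1.5,-2.0,-0.9,1],[9.6,0,0,1.8,-2.4,-1.1,1],[11.2,0,0,2.1,-2.8,-1.3,1],[12.8,0,0,2.3,-3.2,-1.45,1],[14.4,0,0,2.5,-3.5,-1.55,1],[16.0,0,0,2.6,-3.8,-1.64,1],[17.4,0,0,2.7,-3.95,-1.64,1],[18.0,0,0,3.0,-3.97,-1.64,1],[18.0,0,0,3.5,-3.97,-1.64,1],[18.0,0,0,4.0,-3.97,-1.64,1],[18.0,0,0,4.0,-3.97,-1.64,1]]
  ]
}}

```text
time: 2.7
tcp_pos: [475.1, 170.4, 41.3]
orientation: [-0.499, -0.5, -0.5, 0.501]
contact_force: [1.0, 0.3, -0.2]
opening: 0.999
```

```bash
python3 - <<'E'
from h import *
snap("wrist","w2",scale=1.4); print(manip.get_obs()['tcp_pos'],manip.get_obs()['time'])
E
```

```text
[475.77639757 170.78053819  42.4794474 ] 2.75
```

View pics/w2.png

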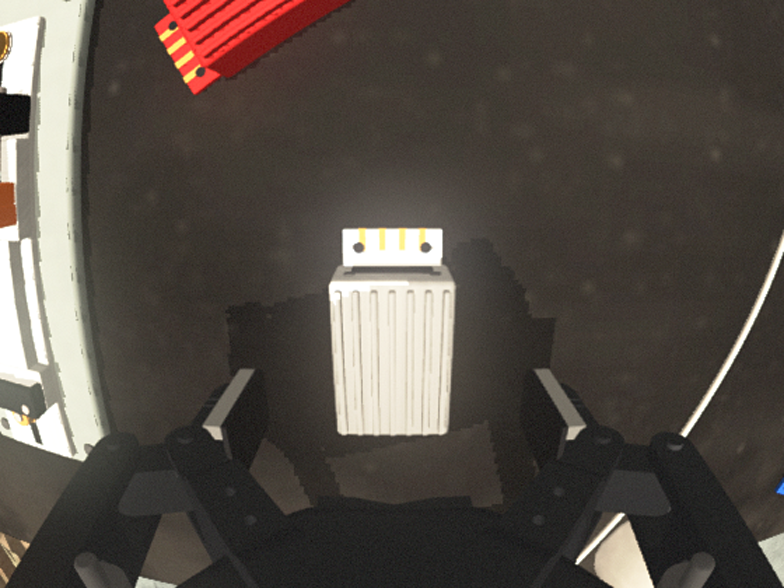

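Module is centred between the fingers (columns 330–455, midway between the pads at 245 and 545). Descend and grip.

Call:
{"api": "move_arm", "payload": {
  "increments": [
    [[0,0,0,0.4,0,0,1],[0,0,0,0.8,0,0,1],[0,0,0,1.1,0,0,1],[0,0,0,1.2,0,0,1],[0,0,0,1.2,0,0,0.8],[0,0,0,1.2,0,0,0.65],[0,0,0,1.2,0,0,0.55],[0,0,0,1.2,0,0,0.45],[0,0,0,1.2,0,0,0.4],[0,0,0,1.2,0,0,0.4],[0,0,0,1.2,0,0,0.4],[0,0,0,1.2,0,0,0.4]]
  ],
  "force": 60
}}

```text
time: 3.95
tcp_pos: [476.4, 172.0, 7.2]
orientation: [0.5, 0.5, 0.5, -0.5]
contact_force: [-0.6, -0.6, 6.0]
opening: 0.525
```

Call:
{"api": "move_arm", "payload": {
  "increments": [
    [[0,0,0,-0.3,0,0,0.4],[0,0,0,-1.0,0,0,0.4],[0,0,0,-2.0,0,0,0.4],[0.2,0,0,-3.0,0.1,-0.6,0.4],[0.4,0,0,-3.6,0.2,-1.5,0.4],[0.6,0,0,-3.9,0.3,-2.5,0.4],[0.8,0,0,-4.0,0.4,-3.5,0.4],[1.06,0,0,-4.0,0.5,-4.5,0.4],[1.06,0,0,-4.0,0.52,-5.5,0.4],[1.06,0,0,-4.0,0.52,-6.2,0.4],[1.06,0,0,-4.0,0.52,-6.57,0.4],[1.06,0,0,-4.0,0.52,-6.57,0.4],[1.06,0,0,-4.0,0.52,-6.57,0.4]]
  ]
}}

```text
time: 5.25
tcp_pos: [491.4, 368.2, 126.1]
orientation: [-0.476, -0.522, -0.476, 0.523]
contact_force: [-0.2, -0.8, -2.2]
opening: 0.524
```

```bash
python3 - <<'E'
from h import *
snap("wrist","w3",scale=1.4);snap("side","side3",(170,130,370,330),4);print(manip.get_obs())
E
```

```text
{'time': 5.35, 'q': array([ 5.82521587e-01,  3.55084196e-01,  1.26495374e+00, -3.19570769e-04,
        1.52176377e+00,  2.24692444e+00]), 'qvel': array([-0.00379755, -0.00372762, -0.00030265,  0.00046284,  0.00100429,
        0.00180273]), 'effort': array([ 3.69645758e-01, -4.99420989e+01, -3.58416009e+01,  1.92188204e-02,
        3.49820300e-03, -4.27412015e-03]), 'tcp_pos': array([491.64417336, 367.96490186, 126.3904124 ]), 'orientation': array([-0.47616346, -0.52275125, -0.47596348,  0.52293236]), 'contact_force': array([ 0.12569736, -0.55946022, -1.61784872]), 'wrist_torque': array([-0.01762431, -0.00083732, -0.02764818]), 'opening': 0.525514957751626}
```

View pics/w3.png

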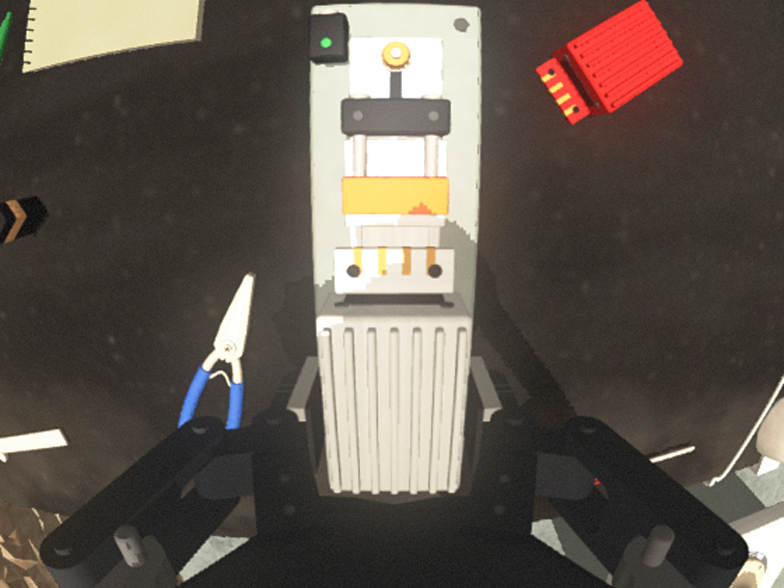

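View pics/side3.png

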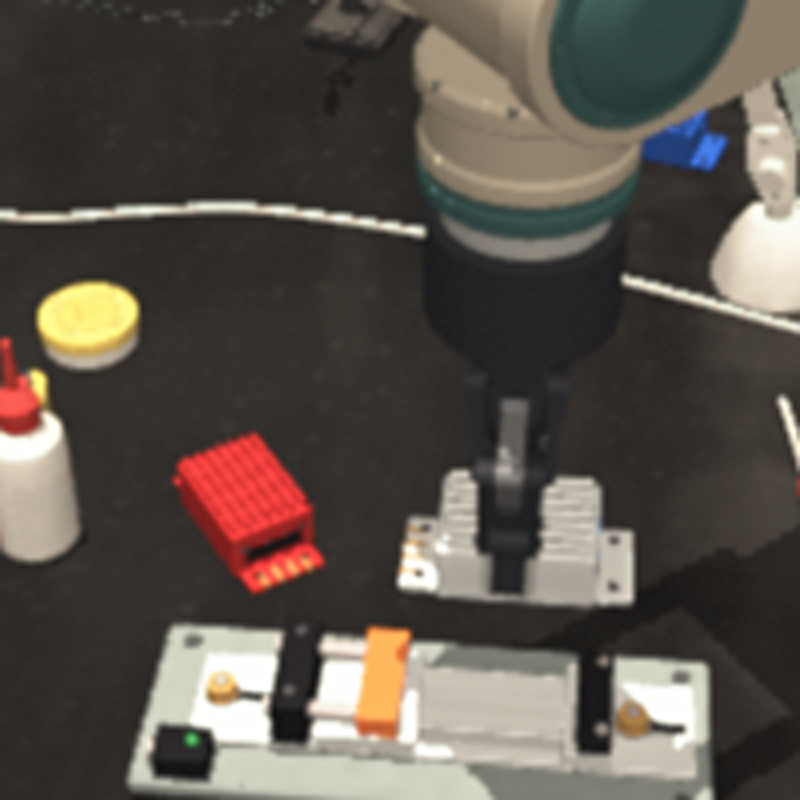

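The module hangs level. Ear centre column is 393.5 and the jaw's is 395, so it is lined up and parallel. Now I'll measure where it sits in the hand.

```bash
python3 - <<'E'
from h import *
np.set_printoptions(precision=1,suppress=True)
S=lambda u,v:(170+u/4,130+v/4)
W=lambda u,v:(u/1.4,v/1.4)
crop("side3","s3c",(260,240,340,290),10); crop("w3","w3c",(225,165,345,225),6.6)
print(tri(("w3",*W(335,250)),("side3",*S(399,580))), tri(("w3",*W(453,250)),("side3",*S(407,517))))
tcp=np.array([491.5,368.1,126.3]);c=np.cos(np.radians(5.3));s=np.sin(np.radians(5.3))
ux=np.array([c,-s,0]);uy=np.array([s,c,0]);ez=np.array([0,0,1])
for h in (3,5,7):
  for y in (20,-20):
    X=tcp+48*ux+y*uy+(4-h)*ez; Y=tcp-48*ux+y*uy+(4-h)*ez
    print(h,y,proj("w3",X)*1.4,"side",(proj("side3",X)-[170,130])*4,(proj("side3",Y)-[170,130])*4)
E
```

```text
[540.3 383.9 124. ] [537.  346.1 123.9]
3 20 [333.9 247.5] side [398.2 573.5] [630.8 589.4]
3 -20 [460.7 247.6] side [408.1 506.7] [631.4 521.5]
5 20 [334.7 246.3] side [398.3 576.9] [630.5 592.8]
5 -20 [459.8 246.4] side [408.1 510.1] [631.1 524.8]
7 20 [335.5 245.1] side [398.3 580.3] [630.1 596.2]
7 -20 [459.  245.2] side [408.2 513.4] [630.7 528.2]
```

View pics/s3c.png

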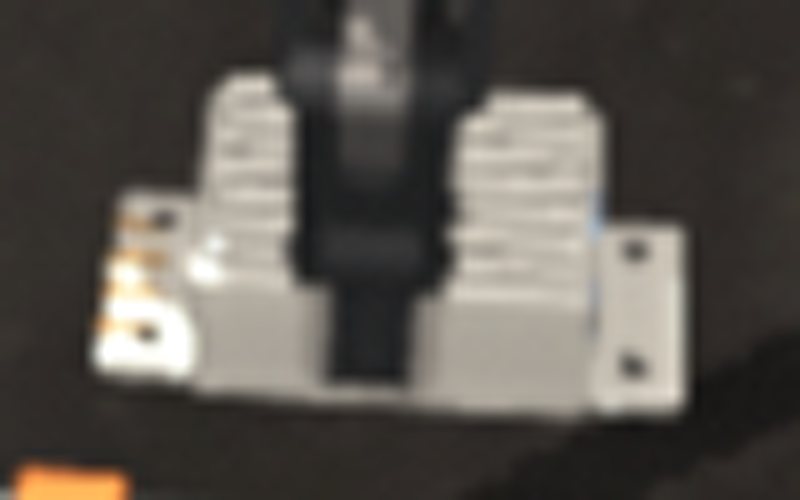

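View pics/w3c.png

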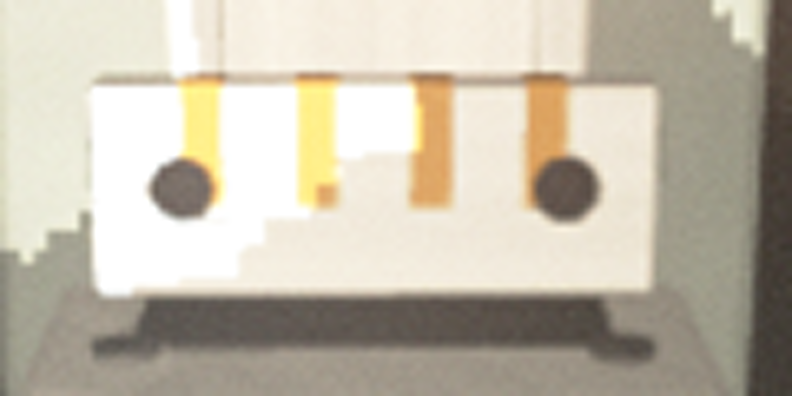

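Call:
{"api": "move_arm", "payload": {
  "increments": [
    [[0,0,-0.8,0.2,-0.05,0,0.4],[0,0,-1.6,0.5,-0.09,0,0.4],[0,0,-2.4,0.9,-0.09,0,0.4],[0,0,-3.0,1.3,-0.09,0,0.4],[0,0,-3.0,1.7,-0.09,0,0.4],[0,0,-3.0,2.0,-0.09,0,0.4],[0,0,-3.0,2.15,-0.09,0,0.4],[0,0,-3.0,2.2,-0.09,0,0.4],[0,0,-3.0,2.2,-0.09,0,0.4]]
  ]
}}

```text
time: 6.25
tcp_pos: [488.6, 369.5, 60.9]
orientation: [-0.404, -0.456, -0.54, 0.58]
contact_force: [0.1, -0.2, -1.3]
opening: 0.524
```

```bash
python3 - <<'E'
from h import *
snap("wrist","w4",(150,30,430,240),2.8);snap("side","side4",(190,200,350,320),5);o=manip.get_obs();print(o['time'],o['tcp_pos'],o['orientation'],o['contact_force'],o['wrist_torque'])
E
```

```text
6.35 [488.88243128 369.60552185  61.19397682] [-0.40442327 -0.45639005 -0.54047046  0.57969097] [-0.59573533  0.4249373  -2.39268531] [-0.00702476 -0.17460699 -0.00738373]
```

View pics/w4.png

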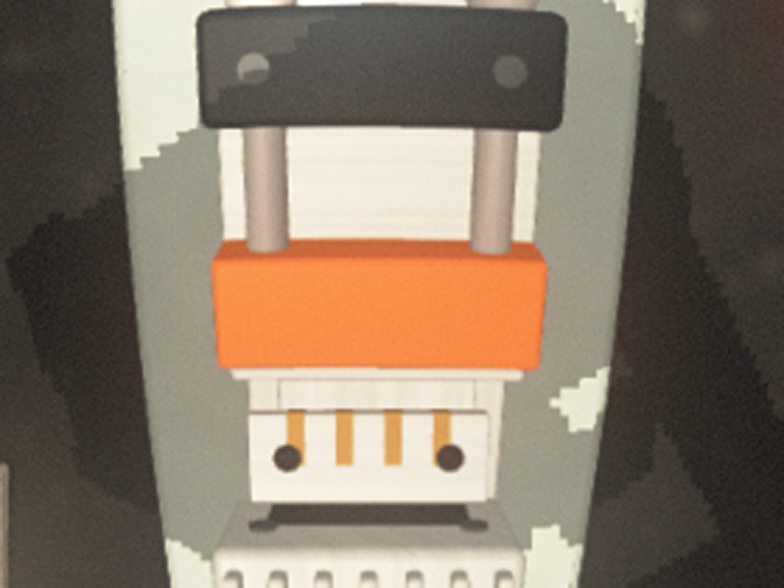

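View pics/side4.png

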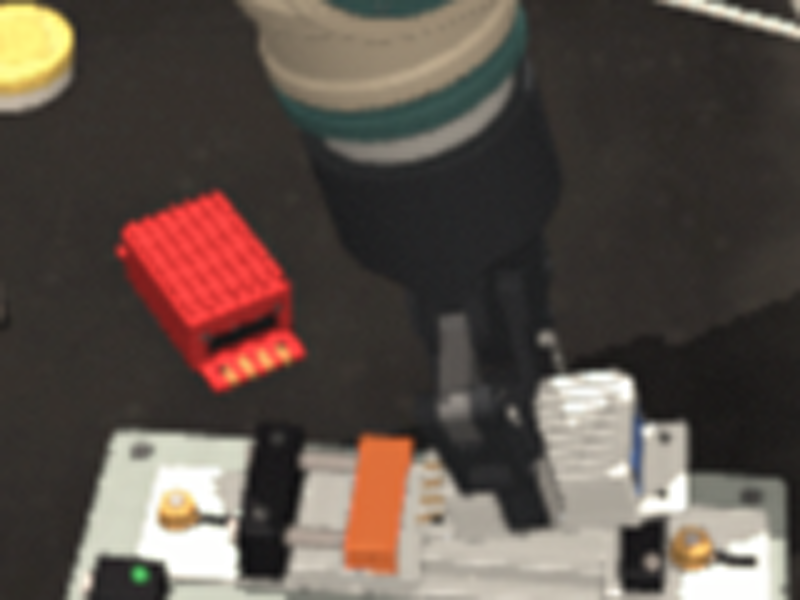

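Ear centre is at column 370 and the jaw at 379, so the module needs about 1.2 mm toward -y. The ear tip (row 411) is still clear in front of the orange lip (row 368). Lower to just above the bed.

Call:
{"api": "move_arm", "payload": {
  "increments": [
    [[0,0,0,0.08,0.02,0.02,0.4],[0,0,0,0.16,0.04,0.04,0.4],[0,0,0,0.24,0.06,0.04,0.4],[0,0,0,0.29,0.078,0.04,0.4],[0,0,0,0.29,0.078,0.04,0.4],[0,0,0,0.29,0.078,0.04,0.4]]
  ]
}}

```text
time: 6.95
tcp_pos: [488.7, 368.1, 51.3]
orientation: [-0.404, -0.456, -0.54, 0.58]
contact_force: [0.4, 0.0, -1.6]
opening: 0.529
```

```bash
python3 - <<'E'
from h import *
snap("wrist","w5",(150,30,430,240),2.8);o=manip.get_obs();print(o['time'],o['tcp_pos'],o['orientation'],o['contact_force'],o['wrist_torque'])
E
```

```text
7.0 [488.723035   368.09738709  51.38366533] [-0.4040986  -0.45602877 -0.54045421  0.58021662] [-0.93573787  0.32246042 -2.2722404 ] [-0.06958111 -0.24001795 -0.0060958 ]
```

View pics/w5.png

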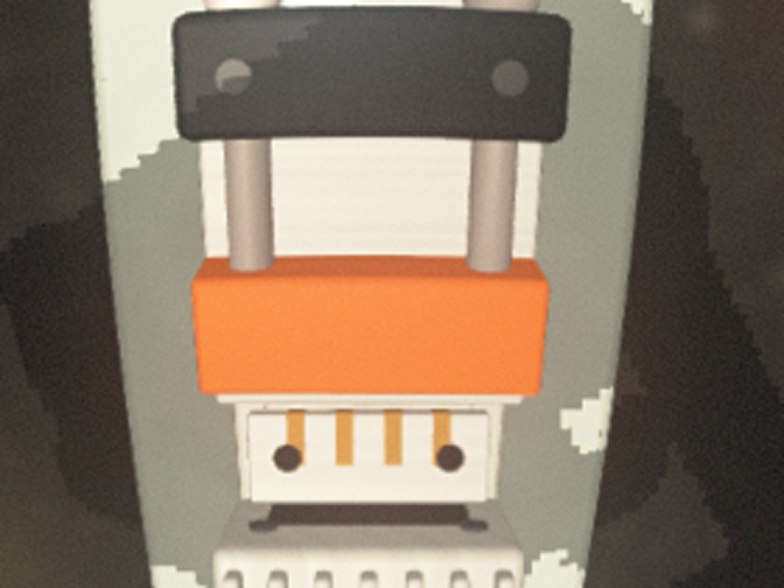

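Ear and jaw are now centred at column 370, with the ear tip about 20 px short of the lip. Feel for the bed.

Call:
{"api": "move_arm", "payload": {
  "increments": [
    [[0,0,0,0.012,0.003,0,0.4],[0,0,0,0.024,0.006,0,0.4],[0,0,0,0.036,0.009,0,0.4],[0,0,0,0.048,0.012,0,0.4],[0,0,0,0.048,0.012,0,0.4]]
  ]
}}

```text
time: 7.5
tcp_pos: [488.6, 368.0, 49.7]
orientation: [-0.404, -0.456, -0.54, 0.58]
contact_force: [0.3, -0.5, -1.1]
opening: 0.522
```

Call:
{"api": "move_arm", "payload": {
  "increments": [
    [[0,0,0,0.012,0.003,0,0.4],[0,0,0,0.024,0.006,0,0.4],[0,0,0,0.036,0.009,0,0.4],[0,0,0,0.048,0.012,0,0.4],[0,0,0,0.048,0.012,0,0.4]]
  ]
}}

```text
time: 8.0
tcp_pos: [488.6, 368.1, 48.6]
orientation: [-0.404, -0.456, -0.54, 0.58]
contact_force: [-1.2, -0.9, 0.4]
opening: 0.52
```

Call:
{"api": "move_arm", "payload": {
  "increments": [
    [[0,0,0,0.012,0.003,0,0.4],[0,0,0,0.024,0.006,0,0.4],[0,0,0,0.024,0.006,0,0.4],[0,0,0,0.024,0.006,0,0.4]]
  ]
}}

```text
time: 8.4
tcp_pos: [488.6, 368.2, 48.3]
orientation: [-0.404, -0.456, -0.541, 0.58]
contact_force: [-2.7, -1.8, 6.4]
opening: 0.524
```

Bed touched at TCP z ≈ 48.6 (8 N). Raise about 1.5 mm, then slide under the lip.

Call:
{"api": "move_arm", "payload": {
  "increments": [
    [[0,0,0,-0.051,-0.014,0,0.4],[0,0,0,-0.051,-0.014,0,0.4],[0,0,0,-0.069,0.05,0,0.4],[0,0,0,-0.085,0.11,0,0.4],[0,0,0,-0.1,0.17,0,0.4],[0,0,0,-0.117,0.23,0,0.4],[0,0,0,-0.133,0.29,0,0.4],[0,0,0,-0.149,0.35,0,0.4],[0,0,0,-0.164,0.405,0,0.4],[0,0,0,-0.164,0.405,0,0.4]]
  ]
}}

```text
time: 9.4
tcp_pos: [501.8, 366.8, 49.2]
orientation: [-0.404, -0.456, -0.54, 0.58]
contact_force: [0.7, 0.3, -1.7]
opening: 0.525
```

```bash
python3 - <<'E'
from h import *
snap("wrist","w6",(150,30,430,240),2.8);o=manip.get_obs();print(o['time'],o['tcp_pos'],o['orientation'],o['contact_force'],o['wrist_torque'])
E
```

```text
9.45 [501.64708696 366.84741293  49.19887614] [-0.40406319 -0.4560102  -0.54043336  0.58027529] [ 0.14557371 -0.25668909 -1.57078717] [-0.03174692 -0.19892462 -0.02946632]
```

View pics/w6.png

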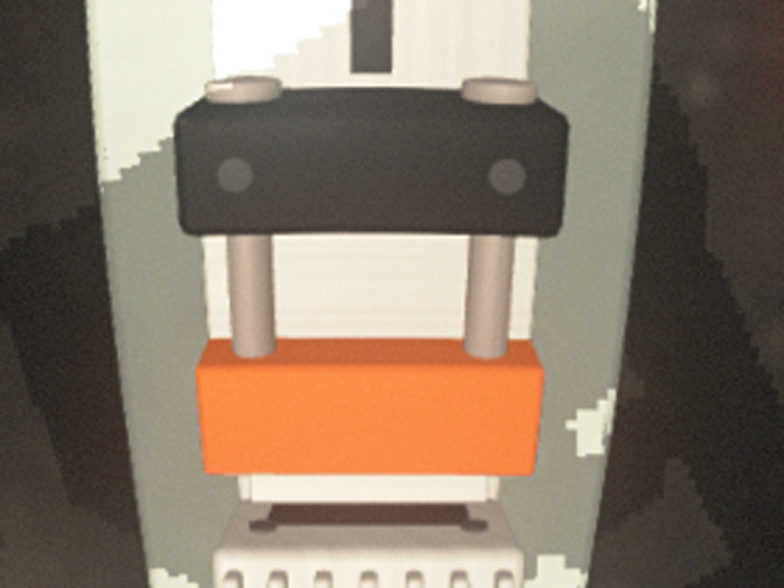

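Ear is hooked under the orange lip with no contact force. Push on slowly.

Call:
{"api": "move_arm", "payload": {
  "increments": [
    [[0,0,0,-0.01,0.04,0,0.4],[0,0,0,-0.021,0.08,0,0.4],[0,0,0,-0.032,0.12,0,0.4],[0,0,0,-0.043,0.16,0,0.4],[0,0,0,-0.056,0.209,0,0.4],[0,0,0,-0.056,0.209,0,0.4]]
  ]
}}

```text
time: 10.05
tcp_pos: [507.5, 366.4, 49.2]
orientation: [-0.404, -0.455, -0.541, 0.581]
contact_force: [-5.2, -0.6, -0.0]
opening: 0.525
```

Call:
{"api": "move_arm", "payload": {
  "increments": [
    [[0,0,0,-0.009,0.035,0,0.4],[0,0,0,-0.019,0.07,0,0.4],[0,0,0,-0.028,0.105,0,0.4],[0,0,0,-0.037,0.14,0,0.4],[0,0,0,-0.047,0.175,0,0.4],[0,0,0,-0.056,0.21,0,0.4],[0,0,0,-0.065,0.2415,0,0.4],[0,0,0,-0.065,0.2415,0,0.4],[0,0,0,-0.065,0.2415,0,0.4]]
  ]
}}

```text
time: 10.95
tcp_pos: [513.6, 365.8, 49.3]
orientation: [-0.403, -0.454, -0.542, 0.581]
contact_force: [-10.6, -0.9, 3.6]
opening: 0.52
```

```bash
python3 - <<'E'
from h import *
snap("wrist","w7",(150,30,430,240),2.8);snap("side","side7",(190,200,350,320),5);o=manip.get_obs();print(o['time'],o['tcp_pos'],o['orientation'],o['contact_force'],o['wrist_torque'])
from scipy.spatial.transform import Rotation as R
q=o['orientation'];print(R.from_quat([*q[1:],q[0]]).as_matrix())
E
```

```text
11.05 [513.59239351 365.76700881  49.30608585] [-0.40331127 -0.45403914 -0.54151465  0.58133498] [-11.84053535  -1.66472767   3.27022492] [-0.15382668  1.81459991 -0.01819777]
[[-0.26237696  0.96065559 -0.09109975]
 [ 0.02281979 -0.08820381 -0.99584102]
 [-0.96469559 -0.26336461  0.00122069]]
```

View pics/w7.png

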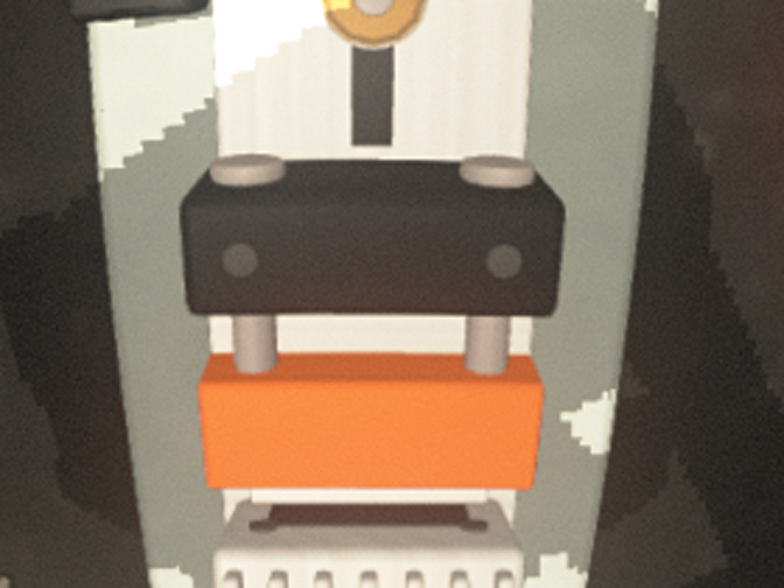

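View pics/side7.png

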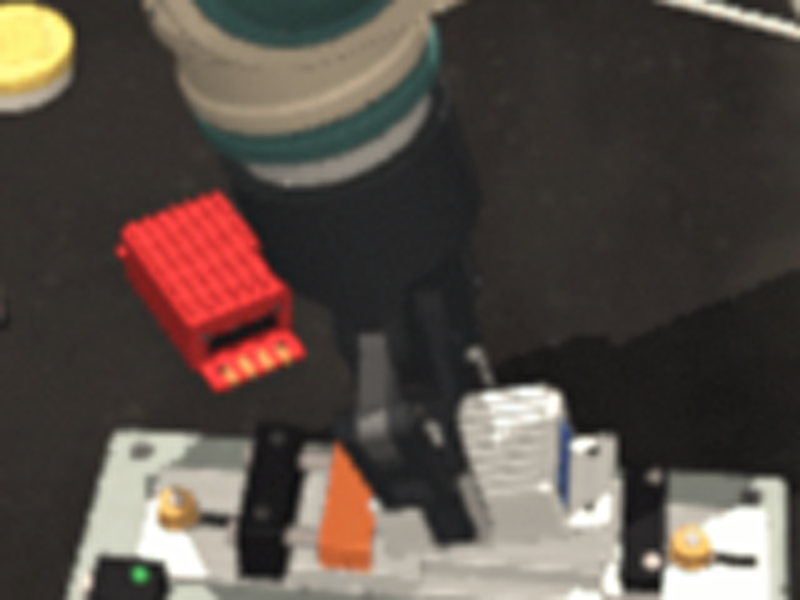

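Jaw is about 9.3 mm back (11.3 N). Push 1.5 mm more, then start swinging the plain end down about the contact edge.

Call:
{"api": "move_arm", "payload": {
  "increments": [
    [[0,0,0,-0.007,0.025,0,0.4],[0,0,0,-0.014,0.052,0,0.4],[0,0,0.33,0.03,0.051,0,0.4],[0,0,0.67,0.074,0.05,0,0.4],[0,0,1.0,0.118,0.049,0,0.4],[0,0,1.33,0.163,0.051,0,0.4],[0,0,1.67,0.208,0.055,0,0.4],[0,0,2.0,0.254,0.058,0,0.4],[0,0,2.0,0.254,0.058,0,0.4]]
  ]
}}

```text
time: 11.95
tcp_pos: [512.5, 366.0, 41.4]
orientation: [-0.453, -0.499, -0.5, 0.544]
contact_force: [-13.1, -0.6, 4.2]
opening: 0.52
```

```bash
python3 - <<'E'
from h import *
snap("side","side8",(240,210,350,320),6);o=manip.get_obs();print(o['time'],o['tcp_pos'],o['orientation'],o['contact_force'],o['wrist_torque'])
from scipy.spatial.transform import Rotation as R
q=o['orientation'];M=R.from_quat([*q[1:],q[0]]).as_matrix();print("tilt",np.degrees(np.arcsin(-M[2,1])))
p=o['tcp_pos'];print("nest",(p[0]-462.1)*.9957-(p[1]-371.9)*.0924)
E
```

```text
12.0 [512.61409785 366.04042293  41.42316389] [-0.45236514 -0.499392   -0.49999104  0.54404262] [-12.7164016   -0.49979099   4.31166263] [-0.14207259  2.03369615 -0.16120666]
tilt 5.2912086093006705
nest 50.83831214739757
```

View pics/side8.png

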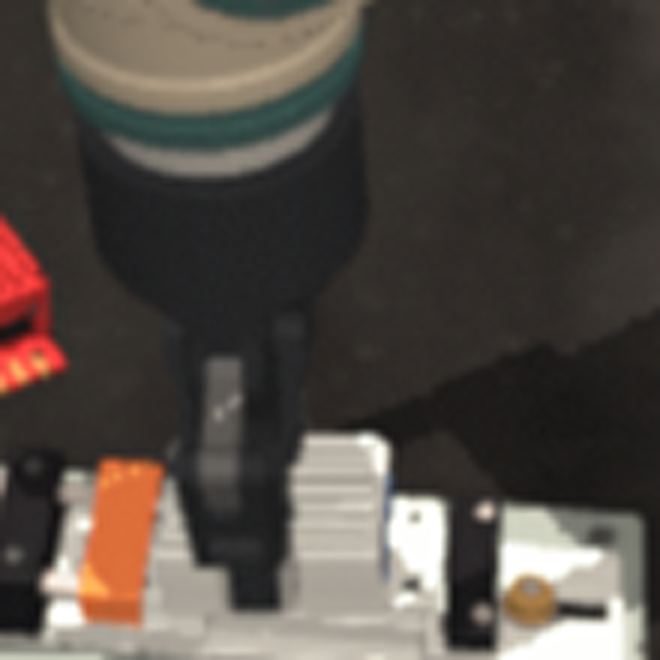

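Tilt 5°, 12.8 N on the jaw, and the plain ear (right edge ~443) still sits inboard of the lip (left edge ~450). Finish the swing.

Call:
{"api": "move_arm", "payload": {
  "increments": [
    [[0,0,0,0,0.02,0,0.4],[0,0,0.25,0.033,0.023,0,0.4],[0,0,0.5,0.066,0.022,0,0.4],[0,0,0.75,0.1,0.021,0,0.4],[0,0,0.9,0.12,0.02,0,0.4],[0,0,0.9,0.12,0.02,0,0.4]]
  ]
}}

```text
time: 12.6
tcp_pos: [513.1, 366.0, 37.8]
orientation: [-0.473, -0.519, -0.48, 0.526]
contact_force: [-12.6, 0.3, 4.6]
opening: 0.52
```

```bash
cat > st.py <<'E'
from h import *
from scipy.spatial.transform import Rotation as R
def st():
    o=manip.get_obs();np.set_printoptions(precision=2,suppress=True)
    print(round(o['time'],2),o['tcp_pos'],"F",o['contact_force'],"T",o['wrist_torque'],"op",o['opening'])
    q=o['orientation'];M=R.from_quat([*q[1:],q[0]]).as_matrix();print("tilt",np.degrees(np.arcsin(-M[2,1])),"yaw",np.degrees(np.arctan2(M[1,1],M[0,1])))
    p=o['tcp_pos'];print("nest",(p[0]-462.1)*.9957-(p[1]-371.9)*.0924)
E
python3 - <<'E'
from st import *
snap("side","side9",(240,210,350,320),6); st()
E
```

```text
12.65 [513.13 366.01  37.75] F [-13.5   -0.3    4.96] T [-0.14  2.08 -0.2 ] op 0.5224397869032241
tilt 0.7775328561443935 yaw -5.252229885759072
nest 51.359552533749955
```

View pics/side9.png

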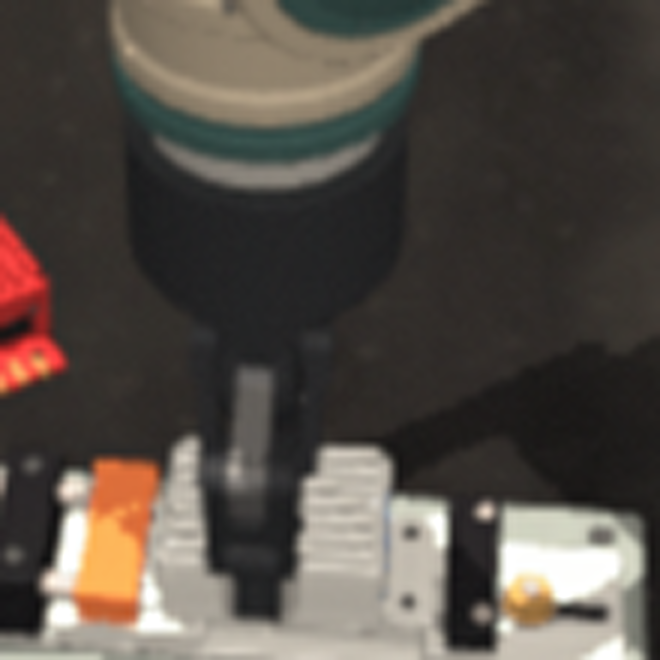

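Nearly flat and the plain ear is down behind the lip. Level it and lower gently until the bed takes it.

Call:
{"api": "move_arm", "payload": {
  "increments": [
    [[0,0,0.08,0.012,0,0,0.4],[0,0,0.15,0.024,0,0,0.4],[0,0,0.15,0.034,0,0,0.4],[0,0,0.15,0.034,0,0,0.4]]
  ]
}}

```text
time: 13.05
tcp_pos: [513.1, 366.0, 37.2]
orientation: [-0.477, -0.522, -0.477, 0.523]
contact_force: [-15.7, -1.6, 7.8]
opening: 0.522
```

```bash
python3 -c "
from st import *
st()"
```

```text
13.05 [513.08 366.02  37.21] F [-15.7   -1.62   7.83] T [-0.28  2.48 -0.23] op 0.5218762964314501
tilt 0.054178827160114865 yaw -5.258719835965077
nest 51.30568540151466
```

Flat on the bed. Ease forward slowly.

Call:
{"api": "move_arm", "payload": {
  "increments": [
    [[0,0,0,-0.01,-0.025,0,0.4],[0,0,0,-0.012,-0.05,0,0.4],[0,0,0,-0.012,-0.075,0,0.4],[0,0,0,-0.012,-0.1,0,0.4],[0,0,0,-0.012,-0.125,0,0.4],[0,0,0,-0.012,-0.15,0,0.4],[0,0,0,-0.012,-0.175,0,0.4],[0,0,0,-0.012,-0.2,0,0.4],[0,0,0,-0.012,-0.2,0,0.4]]
  ]
}}

```text
time: 13.95
tcp_pos: [508.4, 366.5, 37.2]
orientation: [0.477, 0.523, 0.476, -0.522]
contact_force: [-8.7, 0.4, 2.7]
opening: 0.522
```

```bash
python3 - <<'E'
from st import *
snap("side","side10",(240,210,350,320),6); st()
E
```

```text
14.0 [508.38 366.47  37.22] F [-8.37 -0.39  2.34] T [-0.05  1.25 -0.15] op 0.5199855138505025
tilt -0.10882679891113813 yaw -5.280484561023332
nest 46.582430239557326
```

View pics/side10.png

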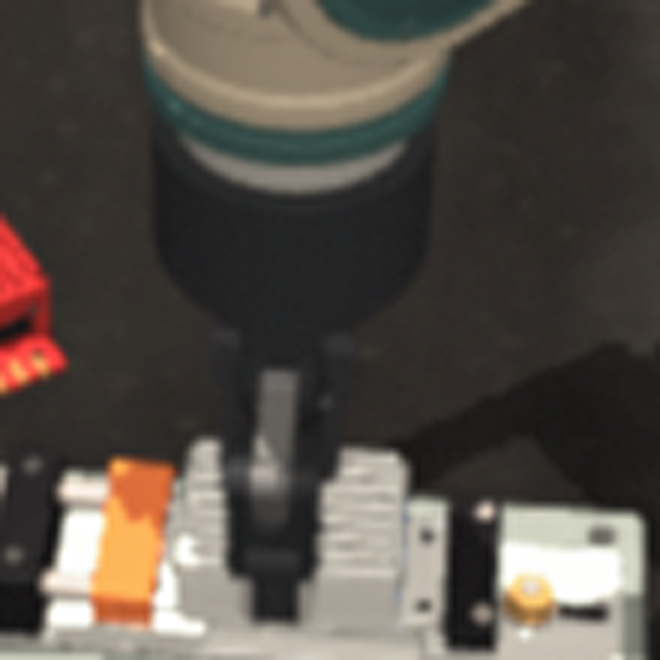

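The ear is sliding under the black lip, and force (8.4 N) matches jaw position (6.6 mm back). Continue.

Call:
{"api": "move_arm", "payload": {
  "increments": [
    [[0,0,0,0,-0.022,0,0.4],[0,0,0,0,-0.044,0,0.4],[0,0,0,0,-0.066,0,0.4],[0,0,0,0,-0.088,0,0.4],[0,0,0,0,-0.11,0,0.4],[0,0,0,0,-0.132,0,0.4],[0,0,0,0,-0.132,0,0.4]]
  ]
}}

```text
time: 14.7
tcp_pos: [505.3, 366.7, 37.2]
orientation: [0.477, 0.524, 0.475, -0.522]
contact_force: [-5.7, 1.3, 1.5]
opening: 0.525
```

```bash
python3 -c "
from st import *
st()"
```

```text
14.7 [505.25 366.71  37.23] F [-5.66  1.3   1.47] T [ 0.06  1.01 -0.12] op 0.5254534935737755
tilt -0.22146335111422313 yaw -5.293731123078019
nest 43.446814544143926
```

Call:
{"api": "move_arm", "payload": {
  "increments": [
    [[0,0,0,0,-0.017,0,0.4],[0,0,0,0,-0.034,0,0.4],[0,0,0,0,-0.051,0,0.4],[0,0,0,0,-0.051,0,0.4]]
  ]
}}

```text
time: 15.1
tcp_pos: [504.2, 366.8, 37.3]
orientation: [0.478, 0.524, 0.475, -0.521]
contact_force: [-2.4, 0.9, 1.2]
opening: 0.522
```

```bash
python3 -c "
from st import *
st()"
```

```text
15.1 [504.2  366.8   37.27] F [-2.38  0.93  1.24] T [ 0.26  0.59 -0.02] op 0.5220142318949679
tilt -0.2883706011095937 yaw -5.297727714632237
nest 42.39336779962329
```

Call:
{"api": "move_arm", "payload": {
  "increments": [
    [[0,0,0,0,-0.017,0,0.4],[0,0,0,0,-0.034,0,0.4],[0,0,0,0,-0.051,0,0.4],[0,0,0,0,-0.051,0,0.4]]
  ]
}}

```text
time: 15.5
tcp_pos: [503.5, 366.8, 37.4]
orientation: [0.478, 0.525, 0.475, -0.521]
contact_force: [5.6, 2.9, -0.7]
opening: 0.524
```

```bash
python3 - <<'E'
from st import *
st()
snap("side","side11",(240,210,350,320),6);snap("wrist","w11",(150,30,430,240),2.8)
E
```

```text
15.5 [503.55 366.79  37.43] F [ 5.62  2.91 -0.73] T [ 0.38 -0.7  -0.13] op 0.5242127199180827
tilt -0.39775216094982785 yaw -5.335313197054001
nest 41.740649726167625
```

View pics/side11.png

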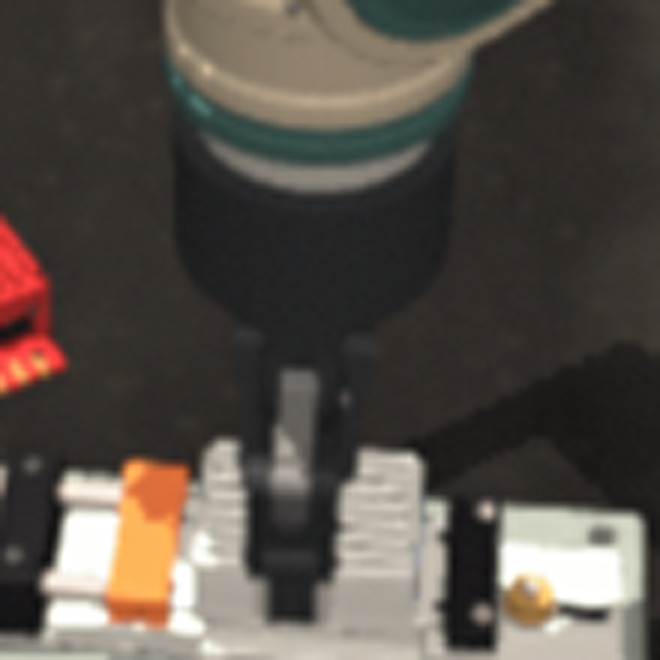

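View pics/w11.png

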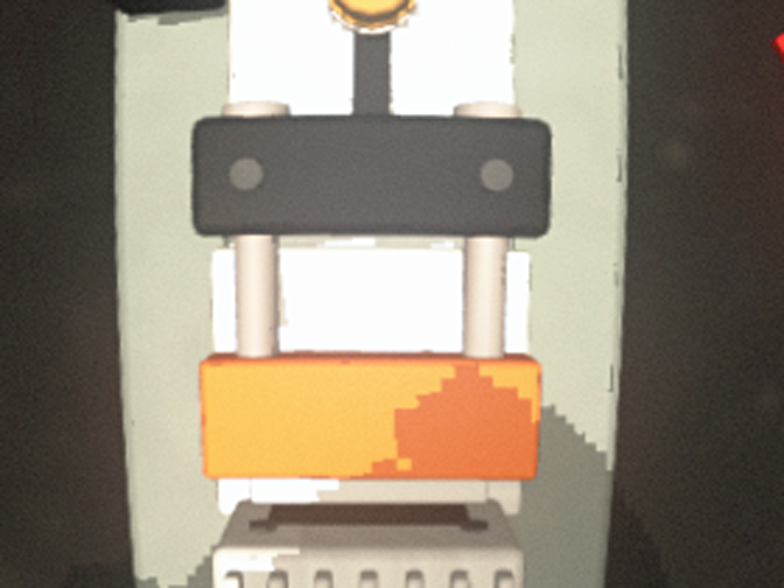

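The stop face is felt (force flipped from -2.4 to +5.6 N). Both ears are under their lips. Relax the hand to neutral and level it, then release.

Call:
{"api": "move_arm", "payload": {
  "increments": [
    [[0,0,-0.04,0,0.013,0,0.4],[0,0,-0.08,0.005,0.022,0,0.4],[0,0,-0.08,0.005,0.022,0,0.4]]
  ],
  "force": 30
}}

```text
time: 15.9
tcp_pos: [503.6, 366.8, 37.2]
orientation: [-0.476, -0.522, -0.477, 0.523]
contact_force: [1.9, 1.7, 1.8]
opening: 0.523
```

```bash
python3 -c "
from st import *
st()"
```

```text
15.9 [503.55 366.8   37.25] F [1.94 1.68 1.77] T [ 0.2  -0.48 -0.15] op 0.5231145540606661
tilt 0.1066916153463011 yaw -5.3132717022237665
nest 41.74554463422273
```

Call:
{"api": "move_arm", "payload": {
  "increments": [
    [[0,0,0,0,0,0,0.55],[0,0,0,0,0,0,0.58],[0,0,0,0,0,0,0.62],[0,0,0,0,0,0,0.68],[0,0,0,0,0,0,0.74],[0,0,0,0,0,0,0.74],[0,0,0,0,0,0,0.74]]
  ]
}}

```text
time: 16.6
tcp_pos: [503.1, 366.7, 36.9]
orientation: [-0.476, -0.522, -0.477, 0.523]
contact_force: [0.3, -0.1, -0.1]
opening: 0.741
```

```bash
python3 - <<'E'
from st import *
st()
snap("side","side12",(240,210,350,320),6);snap("wrist","w12",(100,30,460,300),2.2)
E
```

```text
16.6 [503.12 366.71  36.9 ] F [ 0.29 -0.11 -0.07] T [-0.03  0.01  0.01] op 0.7408214946805285
tilt 0.14846793470657701 yaw -5.3019326544121705
nest 41.32100423256207
```

View pics/w12.png

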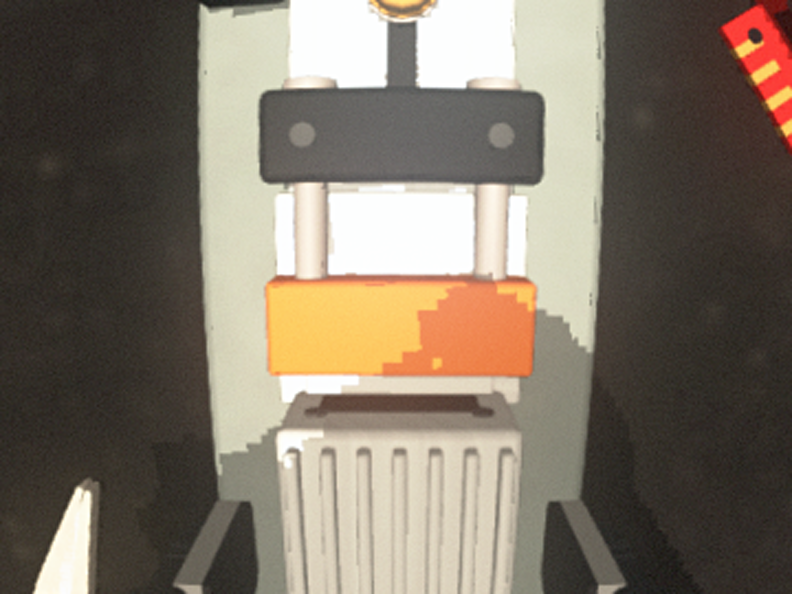

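View pics/side12.png

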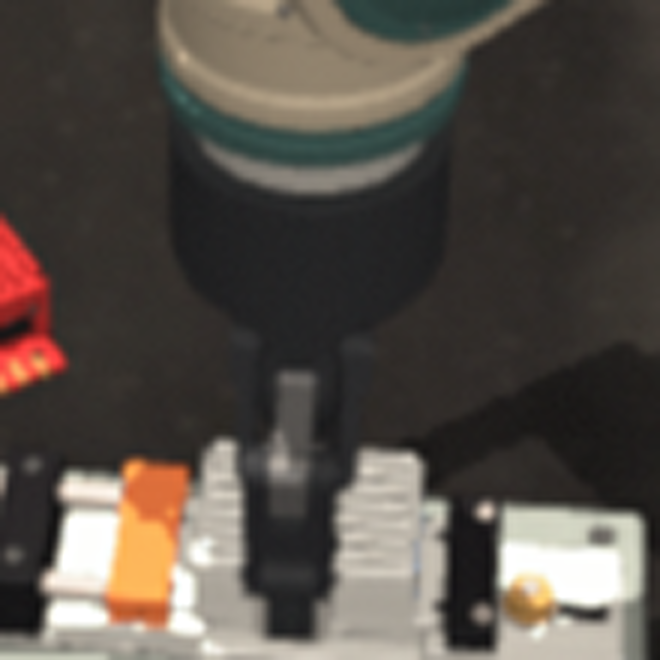

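Fingers are open on both sides with no contact, and the module didn't move. Withdraw straight up and look.

Call:
{"api": "move_arm", "payload": {
  "increments": [
    [[0,0,0,-0.2,0,0,0.74],[0,0,0,-0.7,0,0,0.74],[0,0,0,-1.4,0,0,0.74],[0,0,0,-2.2,0,0,0.74],[0,0,0,-3.2,0,0,0.74],[0,0,0,-4.2,-0.4,0,0.74],[0,0,0,-4.5,-1.2,0.8,0.74],[0,0,0,-4.5,-2.0,1.6,0.74],[0,0,0,-4.5,-2.2,2.0,0.74],[0,0,0,-4.5,-2.2,2.0,0.74]]
  ]
}}

```text
time: 17.7
tcp_pos: [431.8, 312.4, 174.1]
orientation: [0.476, 0.523, 0.477, -0.522]
contact_force: [-0.6, -0.3, 0.5]
opening: 0.742
```

```bash
python3 - <<'E'
from st import *
st()
snap("side","side13",(195,215,355,345),5);snap("wrist","w13",scale=1.4);snap("scene","scene13",(145,170,345,310),4)
E
```

```text
17.7 [431.84 312.4  174.12] F [-0.6  -0.26  0.53] T [-0.05 -0.01 -0.05] op 0.7418406246603841
tilt 0.02594097924440232 yaw -5.326502653141326
nest -24.6339413373068
```

View pics/w13.png

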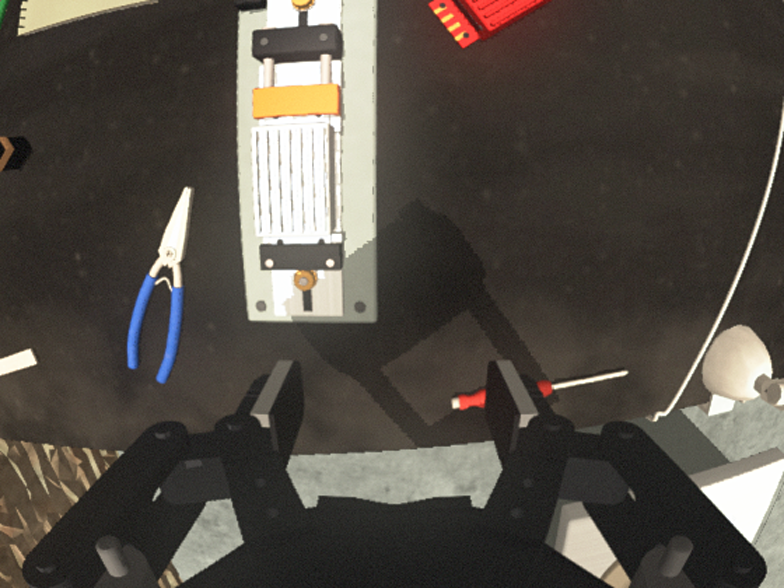

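View pics/side13.png

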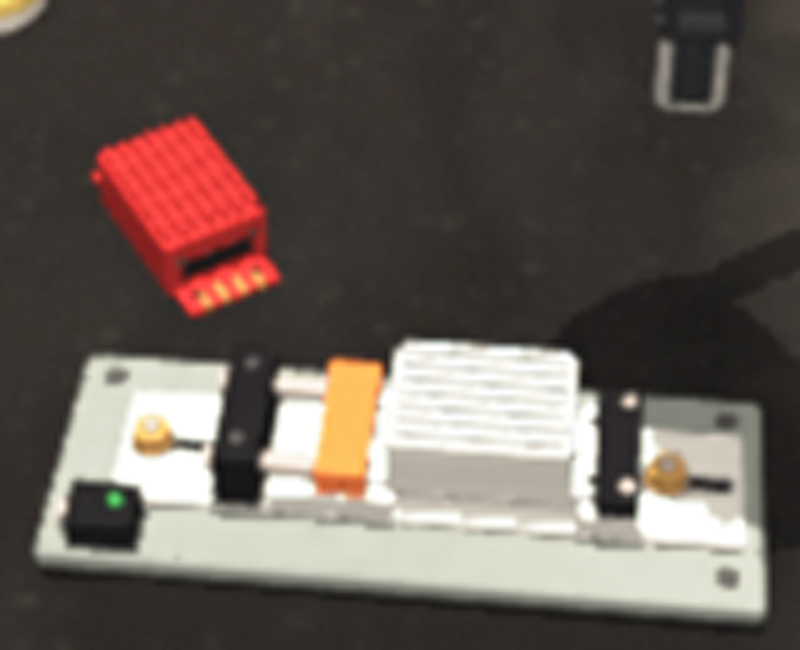

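View pics/scene13.png

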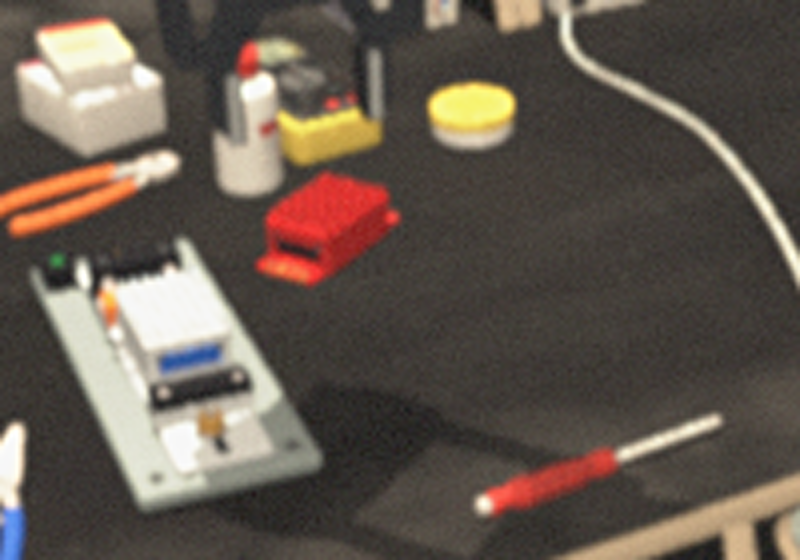

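The module is seated: level, plain ear under the black lip, contact ear under the jaw, which sits slightly back from its rest position. The tin and driver haven't moved. Hand in.

```bash
python3 -c "
from bench import manip
print(manip.sign_off(), manip.get_obs()['time'])"
```

```text
the job is handed in; nothing more can be done
the job is handed in; nothing more can be done
```

The module is loaded in the test cradle, flat and held at both ends, and the job was handed in at about 18 s of the 64 s allowed.

- **Grip:** I gripped the module across its 46 mm width and turned it to the cradle's yaw of about -5.3°. I then tilted the contact end down 15° and felt for the bed, which met it at about 8 N.
- **Hook and push:** I slid the contact ear under the orange lip and pushed the jaw back about 11 mm. That took about 13 N; the reading rose to nearly 16 N while the module pressed on the bed.
- **Swing and ease:** I swung the plain end down behind the black lip and eased the module forward in small steps. The force flipped from -2.4 N to +5.6 N at the stop face, so I relaxed the hand to about 2 N and let go.

**Last checks:**
- Releasing did not shift the module, and the contact force was about 0.
- The pictures show it level, with both ears under their lips and the jaw slightly back from rest.
- The tin, screwdriver and red look-alike look unmoved by eye. The blue one was out of the last pictures, but the arm never went near it.

The camera measurements differed from each other by 1–2 mm. I settled the sideways fit from the wrist view and the lengthwise position by force. No check failed.

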